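Straightedge on the pump head, tensioner held open

ROBOT

A 6-joint arm with a two-finger parallel gripper is mounted at the origin on the work surface. World frame = base frame: x ahead of the robot, y to its left, z up, the work surface at z = 0. Lengths are in m, angles in rad, forces in N, time in s.
With the tool pointing down it reaches from about 0.275 to 0.975 m from the base axis. Payload 8.4 kg.
Tool frame: the origin (TCP) lies between the finger pads; the fingertips stand ahead of it and the grasp point (between the pads) is the TCP (tip_reach is the z of the fingertips in the tool frame, in m); z points along the fingers, y is the line along which they close (so a half turn about z gives the same grasp; the last joint's range is limited). The gripper opens to 92 mm and grips with 3 to 60 N. Pads are 20 mm wide; open, the fingers measure 128 mm over their backs; the gripper's body (75 mm by 189 mm) begins 69 mm behind the grasp point.
Start: joints at [-1.277, 0.353, 1.633, -0, 1.155, -0.002], TCP at [0.182, -0.598, 0.211] pointing down, gripper open.
Joint ranges: [-2.63, 2.63], [-0.92, 2.1], [0.06, 2.66], [-1.3, 4.44], [0, 2.69], [-3.02, 3.02]. Speed limits (rad/s): [2.22, 2.22, 2.79, 3.14, 3.14, 3.14].

INTERFACE

Orientations are given as a rotation vector (axis times angle).
In Python, from workcell import * gives the robot as it stands.
- The arm moves only by the tool jog_arm, never from a script. Its argument "plan" is a list of rows, each a list of 5 numbers: the finger opening in mm, from 0 to 91.9, then the shift along the tool's x, y, z in mm, then the turn about the tool's z in degrees. In form: [[claw, x, y, z, spin], ...]. A call has 1 to 12 rows; each row is the pose to reach, as a shift and turn from the pose commanded when the call began, along the tool's axes at that moment; what a row does not reach only later rows make up. A row lasts 1/8 s, in which the tool goes at most 62.5 mm and 10.7 degrees, less where a joint would pass 70% of its speed; a pose out of reach is approached as far as the arm can. A call with a gripper value outside its range is refused whole. The fingers move at their own pace and stop on an object; the grip force is fixed at half the most. Time passes only in rows, so rows that repeat a pose let the fingers close. It gives the time, the measured TCP pose, the force, the opening and the grip force at its end, in the units of the state.
- get_obs(): the state, without advancing time (a new reading comes with each control period).
- snapshot(name): name is "scene" or "top" or "wrist"; returns the picture (384x512x3 uint8, red, green, blue); there is no depth.
- camera_model(name): a dict with "vfov" (degrees; the focal length in pixels is half the picture's height over the tangent of half this angle, whatever the lens; pixels are square), "cx", "cy" (the principal point, pixels), "k1" (the pictures are not rectified: a ray, as slopes to the right and down, at radius r is drawn at 1 + k1 r^2 times it, then the intrinsics apply), "pose" (4x4, takes a point from camera to world coordinates); the wrist camera has in their place "mount" (4x4, takes a point from camera to tool coordinates, whose origin is the TCP and whose axes are the flange's). Camera axes: x right, y up, looking along -z (the intrinsics and any distortion apply to the point x, -y, -z); pixel columns grow to the right and rows downward; lengths in m; the calibration is good to about 2 mm. A picture is of the moment at which its call begins: read the wrist's pose just before it. camera_model takes no time and is no camera call.
- finish_job(): hands the job in; it is judged then, once.
The state is a dict: "t": time; "joint_pos": joint angles; "joint_vel": joint speeds; "tau": joint torques, N m; "ee_pos": TCP position; "eef_rot": TCP orientation; "force": force on the tool from outside, world axes, zero at the start; "moment": the same for the moment, N m; "width": opening from 0.0 (shut) to 1.0 (fully open); "grasp_force": force on a finger pad.
Only numpy, scipy, OpenCV 4.12 (cv2) and the standard library are available. Lean on these libraries where they do the work, as an engineer would, in place of code of your own. Each camera call takes 0.05 s, during which the arm holds its last target. There are 200 camera calls.

TASK

The roller gap of the tubing pump is to be measured. First lay the loose steel straightedge flat on the bench with a long edge flush along the front face of the pump's base, roughly centred on that face, and let go of it, with the tensioner arm still at rest. Then push the sprung tensioner arm back (it has an upright push post at its free end), well past its ratchet click, and finish while holding it back there, as it springs forward if let go; leave the straightedge flush, and the beaker, the jar and the tube rack alone.

Things in the scene. Friction and masses are not known exactly. Their poses are not given: they have to be found in the camera images.
- pump: Tubing pump head, fixed to the bench, front (-x) towards the robot. White base block 170 mm (its x) by 220 mm (its y) by 44 mm high; origin at the centre of its underside. On it an aluminium idler block 34 x 32 mm centred at its (-43, -31) mm, top 71 mm above the bench. At its left (+y) end a white motor housing, its x -25 to 85 mm, y 110 to 190 mm, 130 mm high.
- front_face (a point): Middle of the base block's flat, upright front face (at the pump's x = -85 mm, y = 0, half-way up at 22 mm). The face is 220 mm wide along the pump's y and 44 mm high, and looks to the pump's -x. Axes as the pump's.
- tensioner (a joint): Sprung tensioner arm, swinging level. Rad: 0 at rest (free end points to the pump's -y, turned 0.40 rad towards its front -x; exactly along -y at 0.40), growing as the free end is pushed back to +x (anticlockwise from above). Click at 0.40, fully past it at 0.50, well past from 0.55, end stop at 0.75. Spring at the post: 3.5 N at rest, 8.5 N at the stop, 2 N more at the click.
- hinge_pin (a point): Top of the arm's upright hinge pin, at the pump's (10, 15) mm, 76 mm above the bench. The arm is a flat steel bar 18 mm wide, its top 56 mm above the bench, with a grey roller (28 mm diameter, top at 72 mm) 50 mm from the hinge axis and a black push post 120 mm from it. A round steel heel plate of 42 mm radius surrounds the hinge.
- pawl_end (a point): Top of the small sprung pawl slider and its guides behind the heel plate, at the pump's (10, 85) mm, 64 mm above the bench. It only clicks as the heel plate's tooth passes: it does not hold the arm, which springs back if let go. Nothing to handle.
- push_post (a point): Centre of the push post on the arm's free end: black upright cylinder 16 mm in diameter, from height 56 to 101 mm above the bench; this point is half-way up, at 78.5 mm. Moves with the arm.
- straightedge_mid (a point): Centre of the loose dark steel straightedge (0.25 kg), 20 mm above its underside. Flat plate 40 mm wide (its x), 180 mm long (its y), 6 mm thick, pale ticks along one long edge; on its middle a square black grip 20 x 20 mm, 6 to 40 mm above the underside, sides parallel to the plate's. Either long edge may lie against the pump. Flush and centred, it is at the pump's (-105, 0) mm.
- beaker: Bystander: open glass beaker, 90 mm in diameter, 115 mm high; origin at the centre of its underside.
- jar: Bystander: clear jar with a white cap, 60 mm in diameter, 85 mm high; origin at the centre of its underside.
- tube_rack: Bystander, fixed: white foam tube rack 200 x 150 x 50 mm with four capped tubes rising to 128 mm; origin at the centre of its underside.
Mind the look-alikes: they are no part of the job. Several things look just like the part that bears straightedge_mid: the one meant starts farthest to the robot's right.

How it is judged:
By the outcome, as a careful person would: the job done as asked, in the order asked, and still so for the second after the job is handed in, while the arm keeps its last pose, push and grip.
It also fails if it takes over 69 s, if anything falls off the work surface, if the arm or the gripper's body presses on something with over 40 N, if the wrist force passes 120 N, or if a joint passes its speed limit or range.

## Working session

There is one attempt and no reset: what is moved stays moved. The work goes in short steps, Python scripts to look and compute and a tool call to move; the robot and the scene stay as the last step left them, time stands still between calls to the robot, and variables do not carry over. Pictures are saved under pics/ and viewed, at most 10 in all, crops included, and the job is handed in when it is done.

Besides the shell and the picture viewer there is one more tool, called as name(argument=value, ...) on one line, values as JSON. jog_arm: Moves the arm, as the interface text tells. Its arguments: {"type":"object","properties":{"plan":{"type":"array"}},"required":["plan"]}

```bash
mkdir -p pics
cat > h.py <<'E'
from workcell import *
import numpy as np, cv2
from scipy.spatial.transform import Rotation as R
def pose_tool(o):
    T=np.eye(4);T[:3,:3]=R.from_rotvec(o["eef_rot"]).as_matrix();T[:3,3]=o["ee_pos"];return T
def cam(name,o=None):
    m=camera_model(name)
    P=np.array(m["pose"]) if "pose" in m else pose_tool(o or get_obs())@np.array(m["mount"])
    f=192/np.tan(np.radians(m["vfov"])/2)
    return P,np.array([[f,0,m["cx"]],[0,f,m["cy"]],[0,0,1.]]),np.array([m["k1"],0,0,0,0.])
def pix2w(c,uv,z):
    P,K,d=c
    n=cv2.undistortPointsIter(np.array(uv,float).reshape(-1,1,2),K,d,None,None,(3,100,1e-10)).reshape(-1,2)
    r=np.c_[n[:,0],-n[:,1],-np.ones(len(n))]@P[:3,:3].T
    z=np.broadcast_to(z,len(r))
    return P[:3,3]+r*((z-P[2,3])/r[:,2])[:,None]
def w2pix(c,X):
    P,K,d=c
    q=(np.atleast_2d(X)-P[:3,3])@P[:3,:3]
    return cv2.projectPoints(q*[1,-1,-1],np.zeros(3),np.zeros(3),K,d)[0].reshape(-1,2)
def save(img,name,box=None,s=1):
    if box: img=img[box[1]:box[3],box[0]:box[2]]
    cv2.imwrite("pics/"+name,cv2.resize(img[...,::-1],None,fx=s,fy=s,interpolation=cv2.INTER_CUBIC))
E
python3 - <<'E'
from h import *
o=get_obs();print(o)
a=snapshot("top");b=snapshot("scene")
np.save("top.npy",a);np.save("scene.npy",b)
save(a,"top.png",s=1.5);save(b,"scene.png",s=1.5)
for n in("top","scene","wrist"):print(camera_model(n))
E
```

```text
{'t': 0.0, 'joint_pos': array([-1.27740439e+00,  3.53639767e-01,  1.63409989e+00, -2.34230010e-05,
        1.15522239e+00, -2.38811509e-03]), 'joint_vel': array([ 0.00099226, -0.00017598, -0.00014181,  0.00180352, -0.00072414,
       -0.00327348]), 'tau': array([-3.69478466e-04, -5.93843293e+01, -3.34220910e+01,  6.97192946e-02,
        2.31608923e-02, -7.76017646e-05]), 'ee_pos': array([ 0.18203661, -0.59738989,  0.2103836 ]), 'eef_rot': array([-3.10596034e+00, -4.62733963e-01,  3.45024425e-04]), 'force': array([-0.22180096,  0.12340332,  0.177852  ]), 'moment': array([ 0.02189363, -0.00130323,  0.05882022]), 'grasp_force': 0.0, 'width': 0.9990659988631271}
{'vfov': 55.947681558060474, 'cx': 257.80603465290466, 'cy': 193.59772912290876, 'k1': -0.06448905345353252, 'pose': array([[ 0.00608913,  0.97495815, -0.22230505,  0.33311245],
       [-0.99997714,  0.00659002,  0.00151146,  0.08040989],
       [ 0.00293861,  0.22229077,  0.97497599,  1.02310403],
       [ 0.        ,  0.        ,  0.        ,  1.        ]])}
{'vfov': 50.82418242812565, 'cx': 258.09892293354477, 'cy': 198.11926400407293, 'k1': -0.11640623722035182, 'pose': array([[-0.10230994, -0.62278225,  0.77567709,  1.45842077],
       [ 0.99472409, -0.058151  ,  0.08451294,  0.17891882],
       [-0.00752677,  0.7802312 ,  0.62544593,  0.81827043],
       [ 0.        ,  0.        ,  0.        ,  1.        ]])}
{'vfov': 59.32296188142824, 'cx': 256.7121368954514, 'cy': 189.89865111823448, 'k1': -0.012234060989089501, 'mount': array([[-6.20515335e-05,  9.57454148e-01,  2.88585431e-01,
         8.18778985e-02],
       [ 9.99999936e-01,  1.60839200e-04, -3.18604543e-04,
        -6.27360362e-04],
       [-3.51465091e-04,  2.88585393e-01, -9.57454097e-01,
        -1.73904794e-01],
       [ 0.00000000e+00,  0.00000000e+00,  0.00000000e+00,
         1.00000000e+00]])}
```

View pics/top.png

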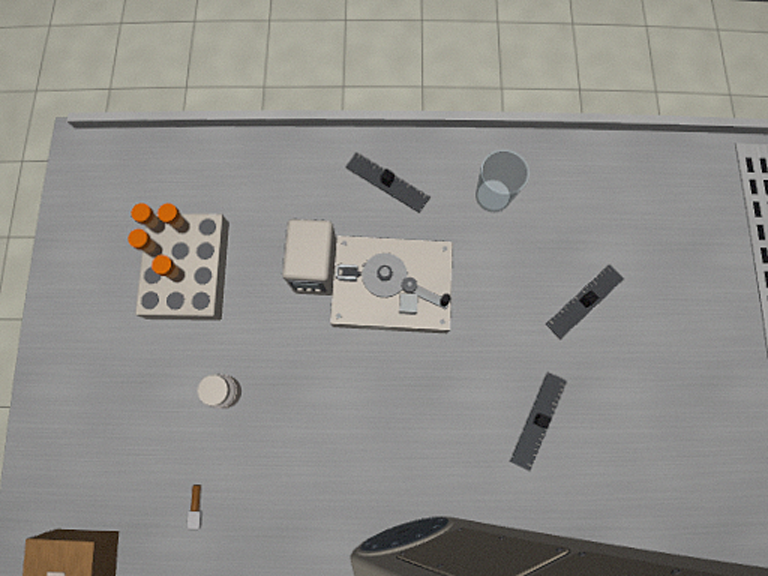

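View pics/scene.png

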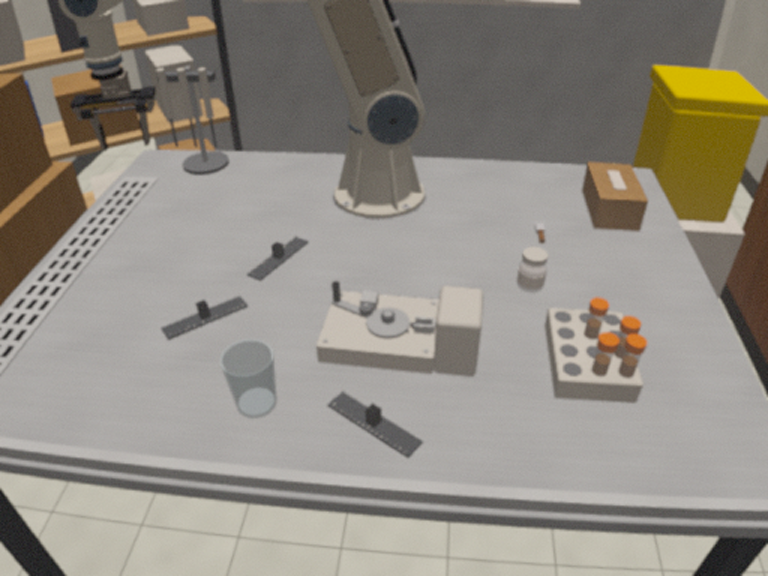

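The top view (enlarged 1.5x) shows the pump base with corners near (331,236)–(452,330), the post at (445,300), the beaker at (500,185), the jar at (218,390) and the rack at (180,265). There are three straightedges, with grips at A (388,178), B (588,298) and C (542,420). B is farthest to the robot's right (-y, image right), so it fits the description. I'll confirm it in a crop.

Run:
```python
from h import *
a=np.load("top.npy")
save(a,"crop1.png",(210,140,430,320),3.6)
c=cam("top")
s=1/1.5
for n,u,z in[("A",(388,176),.04),("B",(588,297),.04),("C",(542,420),.04)]:print(n,pix2w(c,np.array(u)*s,z).round(3))
```

```text
A [[0.787 0.078 0.04 ]]
B [[ 0.547 -0.298  0.04 ]]
C [[ 0.322 -0.199  0.04 ]]
```

View pics/crop1.png

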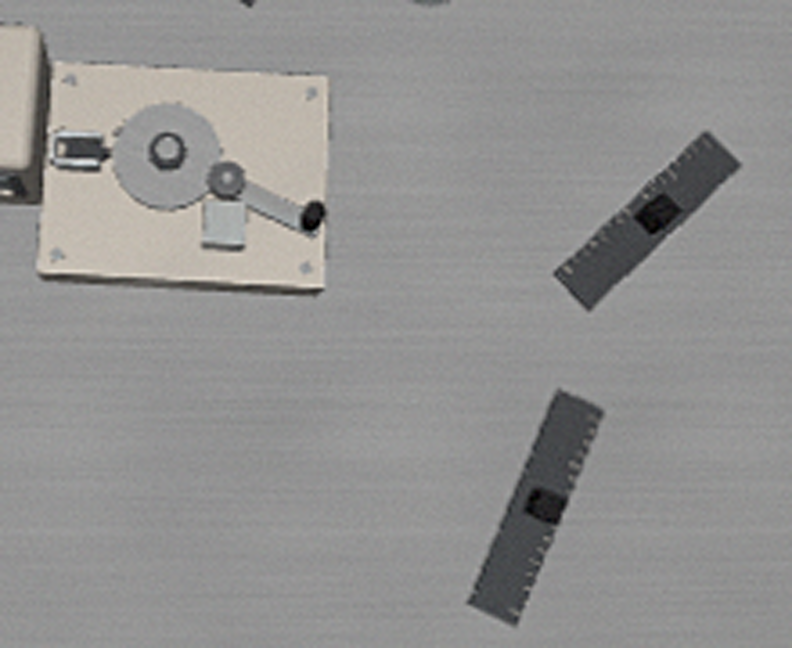

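B is confirmed: plate corners in the crop are about (709,131), (741,164), (589,310) and (555,272), and the grip is at (658,213). The pump's top corners are back-right (328,76), front-right (323,286) and front-left (38,273), with the post at (313,215).

Run:
```python
from h import *
from scipy.optimize import least_squares as ls
c=cam("top")
def fit(L,px,x0):
    L=np.array(L)/1e3;px=np.array(px)/3.6+[210,140]
    def W(p):
        q=L.copy();C,S=np.cos(p[2]),np.sin(p[2]);q[:,:2]=L[:,:2]@np.array([[C,S],[-S,C]])+p[:2];return q
    r=ls(lambda p:(w2pix(c,W(p))-px).ravel(),x0);print(r.x.round(4),np.degrees(r.x[2]).round(2),r.fun.round(1));return r.x
pump=fit([(85,-110,44),(-85,-110,44),(-85,110,44),(85,110,44),(10,15,76)],[(328,76),(323,286),(38,273),(50,63),(167,147)],[.6,0,0])
s=fit([(20,-90,6),(-20,-90,6),(-20,90,6),(20,90,6),(0,0,40)],[(741,164),(589+152,164),(555,272),(0,0),(0,0)],[.5,-.3,0.8]) if 0 else None
for t in(-0.8,):
    s=fit([(20,90,6),(20,-90,6),(-20,-90,6),(-20,90,6)],[(555,272),(709,131),(741,164),(589,310)][0:4],[.55,-.3,0.8])
C,S=np.cos(pump[2]),np.sin(pump[2]);Rm=np.array([[C,-S],[S,C]])
w=lambda x,y:pump[:2]+Rm@np.array([x,y])/1e3
print("goal",w(-105,0))
for th in(0,.5,.55,.65,.75):
    a=-np.pi/2-.4+th;print(th,w(10+120*np.cos(a),15+120*np.sin(a)),np.array([10+120*np.cos(a),15+120*np.sin(a)]))
print("postpix",pix2w(c,[[313/3.6+210,207/3.6+140]],.101))
o=get_obs();print(pose_tool(o).round(4))
```

```text
[ 0.573   0.069  -0.0389] -2.23 [ 0.2 -0.6  0.5  0.3 -0.6  0.3  0.2 -0.4 -0.2  0.3]
[ 0.5468 -0.3064  0.723 ] 41.42 [-0.2  0.1 -0.3 -0.4  0.4  0.3  0.1 -0. ]
goal [0.46808499 0.07309803]
0 [ 0.53258823 -0.02501195] [-36.73020108 -95.52731928]
0.5 [ 0.59090896 -0.03616157] [  21.98001    -104.40049983]
0.55 [ 0.59688611 -0.03564565] [  27.9325759  -103.65252935]
0.65 [ 0.60872579 -0.03372159] [  39.68847511 -101.26949061]
0.75 [ 0.62031423 -0.03062514] [ 51.14773689 -97.72472554]
postpix [[ 0.53359647 -0.02333749  0.101     ]]
[[ 9.566e-01  2.915e-01 -4.000e-04  1.820e-01]
 [ 2.915e-01 -9.566e-01  1.200e-03 -5.974e-01]
 [-0.000e+00 -1.200e-03 -1.000e+00  2.104e-01]
 [ 0.000e+00  0.000e+00  0.000e+00  1.000e+00]]
```

jog_arm(plan=[[60,30,-12,0,-2],[60,75,-30,0,-5],[60,125,-50,0,-8],[60,180,-72,0,-11],[60,235,-94,0,-14],[60,290,-116,0,-17],[60,340,-136,0,-20],[60,385,-154,0,-22],[60,415,-166,5,-24],[60,430,-171,10,-24.5],[60,434,-172,10,-24.5],[60,434,-172,10,-24.5]])

```text
t: 1.6
ee_pos: [0.5466, -0.3074, 0.201]
eef_rot: [-2.939, -1.11, 0.001]
force: [0.4, -0.3, 0.4]
width: 0.65
grasp_force: 0.0
```

Run:
```python
from h import *
import workcell
print(getattr(workcell,"tip_reach",None),[n for n in dir(workcell) if n[0]!='_'])
o=get_obs();a=snapshot("wrist");np.save("w1.npy",a);save(a,"w1.png",s=1.5)
T=pose_tool(o);np.save("w1T.npy",T);print(o["t"],T.round(4),o["joint_pos"].round(3),o["width"])
```

```text
0.019 ['PlanningError', 'camera_model', 'finish_job', 'get_obs', 'snapshot', 'tip_reach']
1.6 [[ 7.501e-01  6.613e-01 -5.000e-04  5.466e-01]
 [ 6.613e-01 -7.501e-01 -1.000e-04 -3.074e-01]
 [-4.000e-04 -3.000e-04 -1.000e+00  2.010e-01]
 [ 0.000e+00  0.000e+00  0.000e+00  1.000e+00]] [-0.515  0.366  1.638 -0.     1.138  0.334] 0.650464472527022
```

View pics/w1.png

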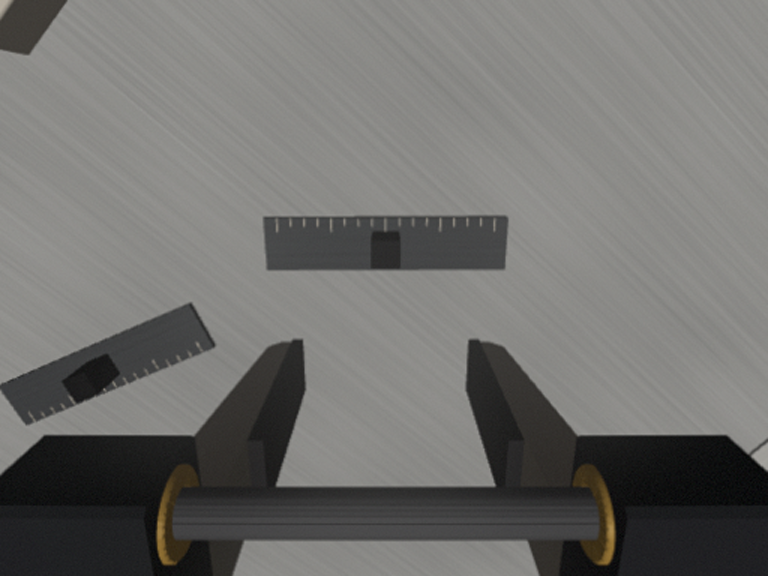

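The wrist view shows the chosen straightedge nearly square to the tool: plate corners (264,217), (507,216), (505,269) and (267,269), grip at (386,250). Next I'll work out its pose in the tool frame.

```bash
cat >> h.py <<'E'
def se_pose(px,o,s=1.5):
    """plate corners (far-left,far-right,near-right,near-left) in the wrist picture -> centre, axis, in tool and world"""
    T=pose_tool(o);w=pix2w(cam("wrist",o),np.array(px)/s,.006);t=(w-T[:3,3])@T[:3,:3]
    a=((t[1]+t[2])-(t[0]+t[3]))/2
    return dict(tool=t.mean(0).round(4),len=np.linalg.norm(a).round(4),wid=np.linalg.norm(t[0]+t[1]-t[2]-t[3]).round(4)/2,ang=np.degrees(np.arctan2(-a[0],a[1])).round(2),world=w.mean(0).round(4))
E
python3 - <<'E'
from h import *
print(se_pose([(264,217),(507,216),(505,269),(267,269)],get_obs()))
E
```

```text
{'tool': array([3.200e-03, 1.000e-04, 1.952e-01]), 'len': np.float64(0.179), 'wid': np.float64(0.03985), 'ang': np.float64(-0.11), 'world': array([ 0.5489, -0.3056,  0.006 ])}
```

jog_arm(plan=[[60,3,0,25,0],[60,3,0,60,0],[60,3,0,100,0],[60,3,0,135,0],[60,3,0,158,0],[60,3,0,168,0],[60,3,0,172,0],[60,3,0,172,0],[15,3,0,172,0],[10,3,0,172,0],[10,3,0,172,0],[10,3,0,172,0]])

```text
t: 3.15
ee_pos: [0.5495, -0.3048, 0.0292]
eef_rot: [2.938, 1.112, 0.0]
force: [0.6, -0.0, -0.5]
width: 0.24
grasp_force: 0.0
```

jog_arm(plan=[[10,0,0,0,0],[10,0,0,0,0],[10,0,0,-5,0],[10,0,0,-25,0],[10,0,0,-45,0],[10,0,0,-57,0],[10,0,0,-60,0],[10,0,0,-60,0]])

```text
t: 4.15
ee_pos: [0.5493, -0.3048, 0.0892]
eef_rot: [2.938, 1.112, 0.0]
force: [-0.3, 0.5, -2.6]
width: 0.21
grasp_force: 30.0
```

Run:
```python
from h import *
o=get_obs();T=pose_tool(o)
print(o["grasp_force"],o["force"],o["width"])
g=np.array([.468,.073,0])
n=np.array([np.cos(-.0389),np.sin(-.0389),0])
for d in(.07,.03,0):
    w=g-d*n;w[2]=T[2,3];print(d,w,((w-T[:3,3])@T[:3,:3]*1e3).round(1))
print(np.degrees(np.arctan2(T[1,0],T[0,0])))
```

```text
29.999136328697205 [-0.30076951  0.54814122 -2.59916809] 0.21023788436241284
0.07 [0.39805296 0.07572231 0.08918798] [ 138.5 -385.4   -0. ]
0.03 [0.4380227  0.07416671 0.08918798] [ 167.4 -357.7   -0. ]
0 [0.468      0.073      0.08918798] [ 189.1 -337.    -0. ]
41.44740612859139
```

jog_arm(plan=[[10,8,-22,0,2],[10,22,-62,0,7],[10,39,-108,0,12],[10,56,-156,0,17.5],[10,73,-204,0,23],[10,90,-250,0,29],[10,106,-295,0,34],[10,119,-332,0,38],[10,130,-361,0,41],[10,136,-379,0,43],[10,138.5,-385,0,43.7],[10,138.5,-385,0,43.7]])

```text
t: 5.65
ee_pos: [0.3984, 0.0754, 0.0889]
eef_rot: [3.141, -0.06, -0.0]
force: [-0.3, 0.2, -2.4]
width: 0.208
grasp_force: 30.0
```

Run:
```python
from h import *
o=get_obs();a=snapshot("wrist");save(a,"w2.png",s=1.5);np.save("w2.npy",a)
T=pose_tool(o);print(o["t"],T.round(4),o["joint_pos"].round(3),o["force"])
```

```text
5.65 [[ 9.993e-01 -3.810e-02 -3.000e-04  3.984e-01]
 [-3.810e-02 -9.993e-01 -2.000e-04  7.540e-02]
 [-3.000e-04  2.000e-04 -1.000e+00  8.890e-02]
 [ 0.000e+00  0.000e+00  0.000e+00  1.000e+00]] [ 0.183  0.193  2.192 -0.     0.756  1.792] [-0.29092001  0.23237261 -2.43432893]
```

View pics/w2.png

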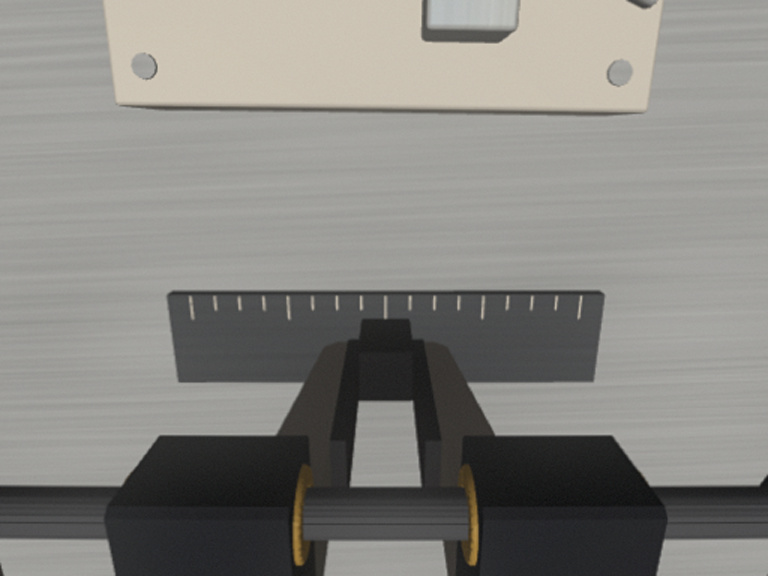

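The wrist view shows the straightedge gripped square, its far edge running (169,292)–(603,292). The pump's top front edge runs (117,104)–(648,110), with a slight relative tilt to correct.

Run:
```python
from h import *
o=get_obs();T=pose_tool(o);c=cam("wrist",o)
def f(px,z):
    t=((pix2w(c,np.array(px)/1.5,z)-T[:3,3])@T[:3,:3]*1e3);a=t[1]-t[0];print(t.round(1).tolist(),t.mean(0).round(1),np.linalg.norm(a).round(1),np.degrees(np.arctan2(-a[0],a[1])).round(2))
zs=T[2,3]-.029+.006
f([(169,293),(603,293)],zs)
f([(117,104),(648,110)],.044)
# check tilt with cv edge at subpixel: strongest vertical gradient by column
a=cv2.cvtColor(np.load("w2.npy"),cv2.COLOR_RGB2GRAY).astype(float)
g=cv2.Sobel(a,cv2.CV_64F,0,1)
for lo,hi,cs,z in((62,82,(90,420),.044),(188,200,(125,395),zs)):
    X=np.arange(*cs);G=-np.minimum(g[lo:hi,cs[0]:cs[1]],0) ; Y=(G*G*np.arange(lo,hi)[:,None]).sum(0)/(G*G).sum(0)
    p=np.polyfit(X,Y,1);k=abs(np.polyval(p,X)-Y)<1;p=np.polyfit(X[k],Y[k],1)
    print(np.polyval(p,cs)*1.5);f(np.c_[cs,np.polyval(p,cs)]*1.5,z)
```

```text
[[18.9, -89.0, 23.0], [18.9, 88.7, 23.0]] [18.9 -0.1 23. ] 177.8 0.01
[[93.2, -110.4, 44.9], [90.8, 107.6, 45.0]] [92.  -1.4 44.9] 218.0 0.62
[103.82527138 110.51724498]
[[93.2, -103.0, 44.9], [90.6, 100.2, 45.0]] [91.9 -1.4 44.9] 203.1 0.74
[290.15478119 289.77775714]
[[20.1, -81.3, 23.0], [20.2, 84.3, 23.0]] [20.2  1.5 23. ] 165.5 -0.05
```

jog_arm(plan=[[10,10,-1,5,0.3],[10,25,-1,20,0.7],[10,38,-1.5,38,0.7],[10,48,-1.5,50,0.7],[10,54,-1.5,57,0.7],[10,58,-1.5,59.5,0.7],[10,62,-1.5,59.5,0.7],[10,65,-1.5,59.5,0.7],[10,67,-1.5,59.5,0.7],[10,67,-1.5,59.5,0.7]])

```text
t: 6.95
ee_pos: [0.4657, 0.0743, 0.0298]
eef_rot: [-3.14, 0.081, -0.001]
force: [-0.6, -0.5, -1.8]
width: 0.209
grasp_force: 30.0
```

Run:
```python
from h import *
o=get_obs();a=snapshot("wrist");np.save("w3.npy",a);save(a,"w3.png",(70,100,440,290),2.1)
T=pose_tool(o);print(T.round(4),o["force"],o["moment"])
```

```text
[[ 9.987e-01 -5.140e-02  6.000e-04  4.657e-01]
 [-5.140e-02 -9.987e-01  1.000e-04  7.430e-02]
 [ 5.000e-04 -1.000e-04 -1.000e+00  2.980e-02]
 [ 0.000e+00  0.000e+00  0.000e+00  1.000e+00]] [-0.60226244 -0.47654753 -1.79283626] [0.01042526 0.02780974 0.00797554]
```

View pics/w3.png

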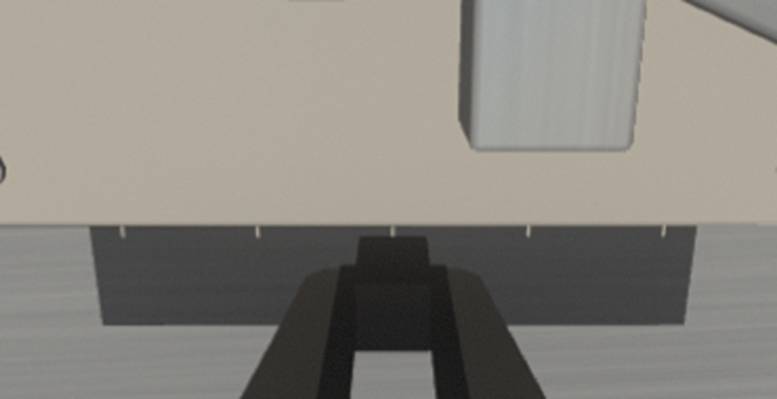

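The straightedge now sits square and centred just short of the face, with the base's top edge at row ~224 hiding its far edge. I'll lower it to the bench and press it forward gently while watching the force.

jog_arm(plan=[[10,0,0,0.5,0],[10,1,0,0.8,0],[10,2,0,0.8,0],[10,3,0,0.8,0],[10,3,0,0.8,0],[10,3,0,0.8,0]])

```text
t: 7.75
ee_pos: [0.4658, 0.0743, 0.0292]
eef_rot: [3.14, -0.081, -0.008]
force: [-10.4, 2.4, 17.9]
width: 0.212
grasp_force: 30.0
```

jog_arm(plan=[[10,0,0,-0.4,0],[10,0,0,-0.6,0],[10,0,0,-0.6,0],[10,0,0,-0.6,0]])

```text
t: 8.25
ee_pos: [0.4686, 0.0741, 0.0293]
eef_rot: [-3.141, 0.081, -0.0]
force: [1.2, -0.1, -1.8]
width: 0.213
grasp_force: 30.0
```

jog_arm(plan=[[10,0.5,0,0,0],[10,1,0,0,0],[10,1.5,0,0,0],[10,2,0,0,0],[10,2,0,0,0]])

```text
t: 8.88
ee_pos: [0.4705, 0.074, 0.0294]
eef_rot: [-3.141, 0.081, -0.0]
force: [0.1, -0.3, -3.1]
width: 0.21
grasp_force: 30.0
```

jog_arm(plan=[[10,0.5,0,0,0],[10,1,0,0,0],[10,1.5,0,0,0],[10,2,0,0,0],[10,2,0,0,0]])

```text
t: 9.5
ee_pos: [0.4716, 0.0739, 0.0293]
eef_rot: [3.14, -0.081, -0.003]
force: [-4.6, 0.4, 2.7]
width: 0.211
grasp_force: 30.0
```

jog_arm(plan=[[10,0.7,0,0,0],[10,1.4,0,0,0],[10,2,0,0,0],[10,2,0,0,0],[10,2,0,0,0]])

```text
t: 10.12
ee_pos: [0.4718, 0.0739, 0.0293]
eef_rot: [3.14, -0.081, -0.007]
force: [-10.5, 3.2, 10.7]
width: 0.213
grasp_force: 30.0
```

Run:
```python
from h import *
o=get_obs();a=snapshot("wrist");np.save("w4.npy",a);save(a,"w4.png",(70,100,440,290),2.1)
T=pose_tool(o);print(T.round(4),o["force"],o["moment"])
c=cam("wrist",o)
# near edge of plate and base top edge: fit lines
a=cv2.cvtColor(a,cv2.COLOR_RGB2GRAY).astype(float);g=cv2.Sobel(a,cv2.CV_64F,0,1)
for lo,hi,cs,z,s in((202,214,(125,390),.044,-1),(244,262,(125,180),.006,1),(244,262,(340,390),.006,1)):
    X=np.arange(*cs);G=np.maximum(s*g[lo:hi,cs[0]:cs[1]],0);Y=(G*G*np.arange(lo,hi)[:,None]).sum(0)/(G*G).sum(0)
    p=np.polyfit(X,Y,1);k=abs(np.polyval(p,X)-Y)<1;p=np.polyfit(X[k],Y[k],1)
    print(np.polyval(p,cs),(pix2w(c,np.c_[cs,np.polyval(p,cs)],z)*1e3).round(1)[:,:2].tolist(),k.mean())
```

```text
[[ 9.986e-01 -5.180e-02 -4.700e-03  4.718e-01]
 [-5.180e-02 -9.987e-01 -1.000e-04  7.390e-02]
 [-4.700e-03  4.000e-04 -1.000e+00  2.930e-02]
 [ 0.000e+00  0.000e+00  0.000e+00  1.000e+00]] [-10.48402119   3.19225278  10.70352171] [ 0.50428223  2.1705853  -0.03517816]
[207.43775361 207.41308314] [[499.9, 139.1], [493.0, 6.3]] 0.4528301886792453
[255.49551177 255.57813099] [[453.8, 161.2], [452.0, 125.4]] 1.0
[255.28267163 255.34608589] [[446.8, 21.5], [445.0, -11.1]] 1.0
```

View pics/w4.png

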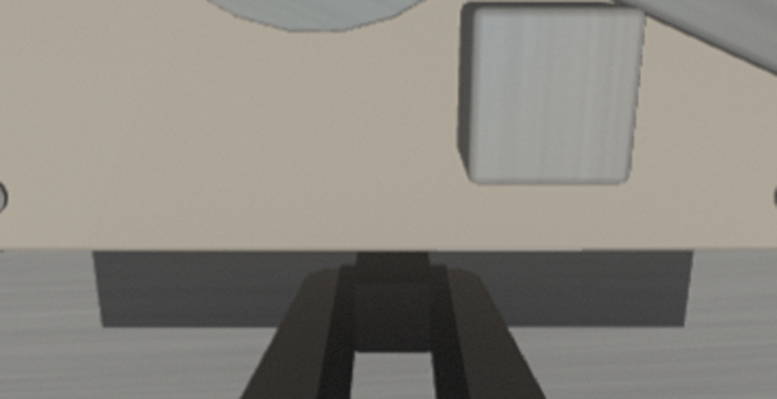

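Run:
```python
from h import *
o=get_obs();c=cam("wrist",o)
a=cv2.cvtColor(np.load("w4.npy"),cv2.COLOR_RGB2GRAY).astype(float);g=cv2.Sobel(a,cv2.CV_64F,0,1)
for cs in((120,235),(285,390)):
    lo,hi=213,226
    X=np.arange(*cs);G=np.maximum(-g[lo:hi,cs[0]:cs[1]],0);Y=(G*G*np.arange(lo,hi)[:,None]).sum(0)/(G*G).sum(0)
    p=np.polyfit(X,Y,1);k=abs(np.polyval(p,X)-Y)<1;p=np.polyfit(X[k],Y[k],1)
    print(np.polyval(p,cs),(pix2w(c,np.c_[cs,np.polyval(p,cs)],.044)*1e3).round(1)[:,:2].tolist(),k.mean())
```

```text
[218.74785527 218.82422843] [[494.0, 142.7], [490.9, 84.4]] 1.0
[219.18401209 218.34383395] [[489.4, 59.2], [487.1, 6.0]] 1.0
```

jog_arm(plan=[[10,-1,0,0,0],[10,-1.5,0,0,0],[10,-1.5,0,0,0],[30,-1.5,0,0,0],[40,-1.5,0,0,0],[45,-1.5,0,0,0],[45,-1.5,0,0,0],[45,-1.5,0,0,0]])

```text
t: 11.18
ee_pos: [0.473, 0.0739, 0.0294]
eef_rot: [-3.141, 0.081, -0.0]
force: [-0.3, -0.9, -0.4]
width: 0.492
grasp_force: 0.0
```

jog_arm(plan=[[45,0,0,-5,0],[45,0,0,-20,0],[45,0,0,-45,0],[45,-10,0,-75,0],[10,-30,0,-100,0],[0,-50,0,-120,0],[0,-62,0,-130,0],[0,-65,0,-130,0],[0,-65,0,-130,0]])

```text
t: 12.3
ee_pos: [0.4081, 0.0773, 0.1591]
eef_rot: [3.14, -0.081, -0.0]
force: [-0.6, -0.6, -0.6]
width: 0.004
grasp_force: 0.0
```

Run:
```python
from h import *
o=get_obs();a=snapshot("wrist");b=snapshot("top");np.save("w5.npy",a);np.save("top5.npy",b)
t=cv2.resize(b[140:320,210:430],None,fx=2.3,fy=2.3,interpolation=cv2.INTER_CUBIC)[:384]
im=np.zeros((800,512,3),np.uint8);im[:384]=a;im[384:384+t.shape[0],:t.shape[1]]=t[:, :512]
cv2.imwrite("pics/w5.png",cv2.resize(im,None,fx=.75,fy=.75)[...,::-1]) if 0 else cv2.imwrite("pics/w5.png",cv2.resize(a[:,:,::-1],None,fx=1.5,fy=1.5))
print(pose_tool(o).round(4),o["force"],o["t"],o["width"])
```

```text
[[ 9.987e-01 -5.130e-02 -1.000e-04  4.081e-01]
 [-5.130e-02 -9.987e-01 -1.000e-04  7.730e-02]
 [-1.000e-04  1.000e-04 -1.000e+00  1.591e-01]
 [ 0.000e+00  0.000e+00  0.000e+00  1.000e+00]] [-0.59026099 -0.55419232 -0.60763115] 12.3 0.004001135639276279
```

View pics/w5.png

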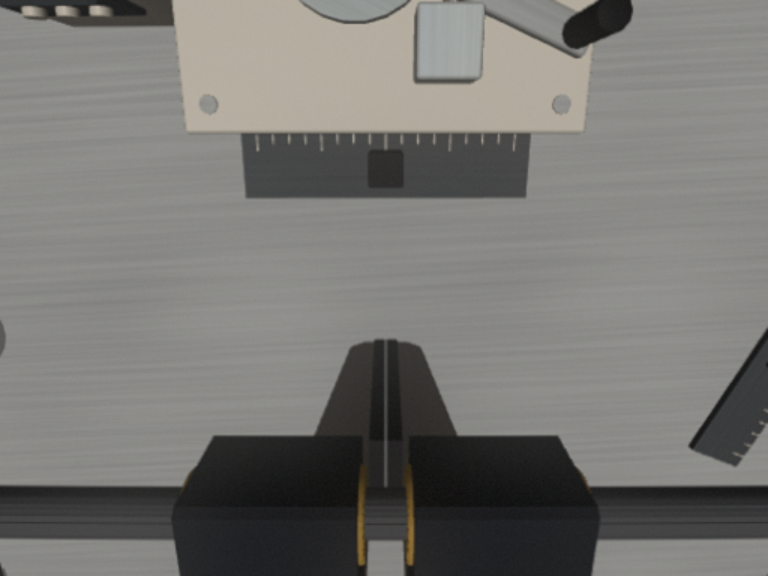

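The straightedge lies flush: ticks run right up to the base edge at row 131 with no gap visible from directly above the face, and its near edge at row 197 is parallel. It is centred (242–530 against 187–584), and the arm is at rest with the post top near (612,12).

Run:
```python
from h import *
o=get_obs();T=pose_tool(o);c=cam("wrist",o)
print(((pix2w(c,np.array([(612,12),(580,32)])/1.5,[.101,.056])-T[:3,3])@T[:3,:3]*1e3).round(1))
print(w2pix(c,T[:3,3]+T[:3,:3]@np.array([.134,.0955,.0581]))*1.5)
```

```text
[[129.8  93.4  57.8]
 [130.   96.7 102.8]]
[[618.05202384   0.83100948]]
```

jog_arm(plan=[[0,15,20,0,0],[0,40,50,0,0],[0,65,80,5,0],[0,80,95,20,0],[0,85,98,40,0],[0,85,98,60,0],[0,85,98,72,0],[0,85,98,75,0],[0,85,98,75,0]])

```text
t: 13.52
ee_pos: [0.488, -0.0249, 0.0845]
eef_rot: [3.141, -0.081, -0.0]
force: [0.0, 0.6, 1.3]
width: 0.005
grasp_force: 0.0
```

jog_arm(plan=[[0,5,0,0,0],[0,11,0,0,0],[0,17,0,0,0],[0,22,0,0,0],[0,27,0,0,0],[0,30,0,0,0],[0,30,0,0,0]])

```text
t: 14.4
ee_pos: [0.5165, -0.0267, 0.084]
eef_rot: [3.14, -0.081, -0.005]
force: [-4.3, -1.5, 2.1]
width: 0.004
grasp_force: 2.3
```

jog_arm(plan=[[0,5,0,0,0],[0,12,0,0,0],[0,20,0,0,0],[0,28,0,0,0],[0,36,0,0,0],[0,44,0,0,0],[0,52,0,0,0],[0,60,0,0,0],[0,67,0,0,0],[0,72,0,0,0],[0,75,0,0,0],[0,75,0,0,0]])

```text
t: 15.9
ee_pos: [0.5899, -0.0294, 0.0833]
eef_rot: [-3.139, 0.081, 0.01]
force: [-7.9, 5.0, 2.1]
width: 0.006
grasp_force: 4.2
```

Run:
```python
from h import *
o=get_obs();T=pose_tool(o);print(T.round(4),o["force"],o["t"])
a=snapshot("top");b=snapshot("scene")
A=cv2.resize(a[150:250,205:325],None,fx=3.3,fy=3.3,interpolation=cv2.INTER_CUBIC);B=cv2.resize(b[165:265,195:335],None,fx=2.83,fy=3.3,interpolation=cv2.INTER_CUBIC)
cv2.imwrite("pics/p1.png",np.hstack([A,B])[...,::-1])
```

```text
[[ 0.9986 -0.0519 -0.0061  0.5899]
 [-0.0519 -0.9987  0.0016 -0.0294]
 [-0.0062 -0.0012 -1.      0.0833]
 [ 0.      0.      0.      1.    ]] [-7.92200099  4.96809218  2.06963062] 15.9
```

View pics/p1.png

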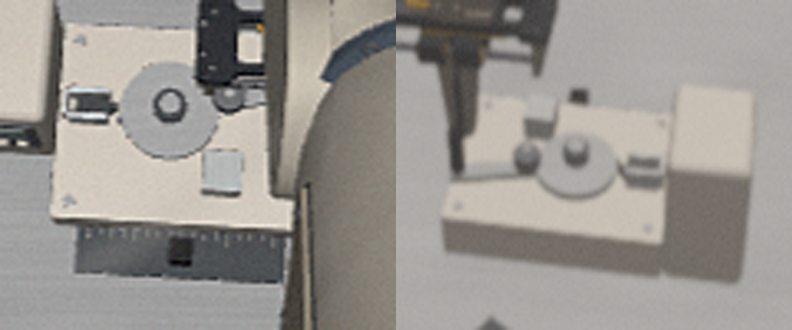

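Run:
```python
from h import *
c=cam("top");s=cam("scene")
def ang(rl,hg):
    d=(rl-hg)[:2];a=np.arctan2(d[1],d[0])+np.radians(2.7);return d.round(4),(a+np.pi/2+.4).round(3)
f=lambda c,u,v,o,sx,sy,z:pix2w(c,[[u/sx+o[0],v/sy+o[1]]],z)[0]
print("top",*ang(f(c,229,94,(205,150),3.3,3.3,.072),f(c,170,102,(205,150),3.3,3.3,.076)))
print("scene",*ang(f(s,527-396,151,(195,165),2.83,3.3,.072),f(s,576-396,144,(195,165),2.83,3.3,.076)))
```

```text
top [ 0.0082 -0.0487] 0.615
scene [ 0.0092 -0.0486] 0.634
```

The top crop shows the arm swung back, with the roller at (229,94) and hinge at (170,102), giving about 0.62–0.63 rad. The straightedge is still flush along the base. I'll add a few mm for margin, settle and hand in.

jog_arm(plan=[[0,2,0,0,0],[0,3,0,0,0],[0,3,0,0,0],[0,3,0,0,0],[0,3,0,0,0],[0,3,0,0,0],[0,3,0,0,0],[0,3,0,0,0]])

```text
t: 17.0
ee_pos: [0.5924, -0.0292, 0.0832]
eef_rot: [-3.139, 0.081, 0.01]
force: [-8.9, 6.0, 2.4]
width: 0.009
grasp_force: 4.5
```

Run:
```python
from h import *
o=get_obs();print(o["ee_pos"],o["force"],o["t"],abs(o["joint_vel"]).max())
if o["force"][0]<-4 and o["ee_pos"][0]>.588: print(finish_job())
```

```text
[ 0.59243721 -0.02916258  0.08324991] [-8.92987704  5.97525228  2.44083823] 17.0 0.0018219525876632802
the job is handed in; nothing more can be done
None
```

The job is handed in at 17 s: the straightedge lies flush and centred on the pump's front face, released before the tensioner arm was touched, and the arm is held back at about 0.65 rad, well past its click.

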